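# Find and press the hidden battery catch of the fryer timer

### The arm

A 6-joint arm with a two-finger parallel gripper is mounted at the origin on a cart in front of the work surface, level with it; the furniture and walls round the work are solid. World frame = base frame: x ahead of the robot, y to its left, z up, the work surface at z = 0. Lengths are in mm, angles in degrees, forces in N, time in s.
With the tool pointing down it reaches from about 225 to 725 mm from the base axis. Payload 3.1 kg.
Tool frame: the origin (TCP) lies on the centre line of the jaws, within the pads' length; the fingertips stand r.nose_length ahead of it and the grasp point (between the pads) is the TCP (r.nose_length is the distance from the TCP to the fingertips, in mm); z points along the fingers, y is the direction in which the jaws open and shut (so a half turn about z gives the same grasp; the last joint's range is limited). The gripper opens to 85 mm and grips with 20 to 120 N. Pads are 22 mm wide; open, the fingers measure 114 mm over their backs; the gripper's body (76 mm by 85 mm) begins 54 mm behind the grasp point. The pads swing forward as they close: fully open they stand 13 mm farther back than shut.
Start: joints at [68.824, 2.75, 5.684, 92.934, 0, 82.678], TCP at [125.719, 509.718, 250.312] pointing down, gripper open.
Joint ranges: [-166.93, 166.93], [-56.73, 111.36], [-69.38, 81.34], [-121.58, 131.49], [-85.45, 84.26], [-180, 180]. Speed limits (degrees/s): [159.86, 159.86, 180, 180, 180, 180].

### API

Orientations are given as a 3x3 rotation matrix whose columns are the frame's x, y, z axes.
In Python, from station import r, read_camera, camera_info, workorder, search_frame, regions_of gives the robot as it stands.
- The arm moves only by the shell command python3 -m jog 'ROWS'. ROWS is JSON, a list of rows, each a list of 3 entries, a list of its own where there are three numbers: the shift along the tool's x, y, z in cm, then the turn, a rotation vector about the tool's x, y, z in rad, then the opening, from 0 (shut) to 1 (fully open). In form: [[[x, y, z], [rx, ry, rz], gripper], ...]. A call has 1 to 12 rows; each row shifts and turns the commanded pose from where the row before left it, along the tool's axes as they then stand; what a row does not reach is not made up. A row lasts 1/10 s, in which the tool goes at most 50 mm and 8.59 degrees, less where a joint would pass 70% of its speed; a pose out of reach is approached as far as the arm can. A call is refused whole if a number of a shift passes 5 or a number of a turn 0.15, either way. A call with a gripper value outside its range is refused whole. The fingers move at their own pace and stop on an object; the grip force is fixed at half the most. Time passes only in rows, so rows that do not move let the fingers close. It gives the time, the measured TCP pose, the force and the opening at its end, in the units of the state.
- r.sense(): the state, without advancing time (a new reading comes with each control period).
- read_camera(name): name is "side" or "top"; returns the picture (384x512x3 uint8, red, green, blue); there is no depth.
- camera_info(name): a dict with "fovy" (degrees; the focal length in pixels is half the picture's height over the tangent of half this angle, whatever the lens; pixels are square), "cx", "cy" (the principal point, pixels), "eye" and "attitude" of the camera in the world. Camera axes: x right, y up, looking along -z (the intrinsics and any distortion apply to the point x, -y, -z); pixel columns grow to the right and rows downward; lengths in mm; the calibration is good to about 2 mm. A picture is of the moment at which its call begins. camera_info takes no time and is no camera call.
- workorder.close_job(): hands the job in, once; it reports no verdict.
Trained networks look in the newest picture that a camera, given by its name, has taken for a name from the list of things; names that differ only in an ending like _2 or _b are one class to them, and where a whole thing is asked for, a point or a joint stands for the part that bears it (a point fixed in the world has none). Each returns a list of dicts, best first, with "p" (0 to 1); they miss things now and then, are a little off and sometimes report something else, mostly with a low value. They report only what shows in the picture. A call takes as long as a camera call.
- search_frame(camera, query): "centre" ([column, row] in pixels, amid what is visible of it).
- regions_of(camera, query): "mask" (384x512 bool, what is visible of it) and "centre" ([column, row] in pixels, amid what is visible of it).
The state is a dict: "clock": time; "joint_positions": joint angles; "joint_velocities": joint speeds; "joint_efforts": joint torques, N m; "tcp_pos": TCP position; "eef_rot": TCP orientation; "ft_force": force on the tool from outside, world axes, zero at the start; "moment": the same for the moment, N m; "gripper_width": finger opening in mm.
Only numpy, scipy, OpenCV 4.12 (cv2) and the standard library are available. Lean on these libraries where they do the work, as an engineer would, in place of code of your own. Each camera call takes 0.05 s, during which the arm holds its last target. There are 200 camera calls.

### The job

The fryer timer lying face up on the steel landing board needs new batteries. One of the five square plates in its face is the hidden battery catch: feel across the plates with the fingertips until you find the one that gives, and press it fully in so that the battery drawer springs out of the timer's end. Do not touch the drawer itself, and do not push, lift or carry anything else: it all stays where it stands.

Things in the scene. Friction and masses are not known exactly. Their poses are not given: they have to be found in the camera images.
- panel: The fryer timer: a flat aluminium box fixed on a landing board, 34 mm high. Origin: at its underside (on the board, 72 mm above the lid), below the middle of the row of five plates. z up; y along its length, -140 to 140 mm; x across it, -34 mm (front edge) to +66 mm (back edge, band with a dark window). The battery drawer is in the end at +y and comes out by up to 25 mm, below the face.
- row (a point): Middle of the row of five square plates, at the height of the timer's face; axes as the timer's. Plates' centres: x = 0, y = -96, -48, 0, +48, +96 mm. Each fills a 46 mm square. Four are rigid blanks flush with the face; the fifth, any one of the five, is the catch: same metal, 44 mm square, slightly wider seam, its top 1.5 mm below the face.
- catch (a joint): How far the catch plate is pressed in, m: 0 at the start, 0.007 fully in (its top is then 8.5 mm below the face). It yields at about 3 N, has no return spring and stays where it is left. This number does not tell where the plate is.
- drawer (a joint): How far the battery drawer has come out of the timer's +y end, m: 0 shut, 0.0245 fully out. It is geared to the catch (3.5 times its travel), moves with it at once, and stays out.
- drawer_front (a point): Middle of the battery drawer's 40 x 18 mm front plate, in the +y end face of the timer, 14 mm above the board.
- tub_a: Lidded dip tub, 66 x 73 mm and 37 mm high, loose, in front of the timer. Origin: centre of its underside.
- pot: Small open steel pot, 67 mm across and 52 mm high, loose, in front of the timer. Origin: centre of its underside.
- pad: Order pad lying flat, 116 x 74 mm and 9 mm thick, loose, behind the timer. Origin: centre of its underside; x along its length.
- tub_b: Lidded dip tub, 66 x 73 mm and 37 mm high, loose, behind the timer. Origin: centre of its underside.
- salt: Metal salt dredger, 68 mm across and 115 mm high, loose, at the back. Origin: centre of its underside.
- vinegar: Brown bottle, 58 mm across and 206 mm high, loose, at the back. Origin: centre of its underside.
- sauce: White squeeze bottle, 62 mm across and 212 mm high, loose, at the back. Origin: centre of its underside.

How it is judged:
By the outcome, as a careful person would: the job done as asked, in the order asked, and still so for the second after the job is handed in, with the robot touching nothing.
It also fails if it takes over 42 s, if anything falls off the work surface, if the arm or the gripper's body presses on something with over 40 N, if the wrist force passes 120 N, or if a joint passes its speed limit or range.

## Working session

There is one attempt and no reset: what is moved stays moved. The work goes in short steps, Python scripts to look and compute and a shell command to move; the robot and the scene stay as the last step left them, time stands still between calls to the robot, and variables do not carry over. Pictures are saved under pics/ and viewed, about 8 in all and at most 12, crops included, and the job is handed in when it is done.

```bash
mkdir -p pics
python3 - <<'E'
from station import *
import cv2,numpy as np
for n in("top","side"):
    im=read_camera(n);cv2.imwrite(f"pics/{n}0.png",im[:,:,::-1]);print(n,camera_info(n))
    for q in("panel","row","drawer_front","catch"):
        print(q,[(d["centre"],round(d["p"],2)) for d in search_frame(n,q)[:3]])
print(r.sense(),r.nose_length)
E
```

```text
top {'fovy': 53.88128876774192, 'cx': 252.90454259409708, 'cy': 185.696876718035, 'eye': array([173.68606405,  28.00480057, 894.70597583]), 'attitude': array([[-0.01158855,  0.87717029, -0.48003957],
       [-0.99992187, -0.01241543,  0.00145236],
       [-0.00468593,  0.48001889,  0.87724564]])}
panel [([261.6, 198.8], 0.64)]
row [([261.4, 201.5], 0.8)]
drawer_front []
catch [([310.5, 203.3], 0.66)]
side {'fovy': 52.24472819105729, 'cx': 251.945652700226, 'cy': 187.51468757431445, 'eye': array([ 391.90462306, -561.03594167,  649.78834301]), 'attitude': array([[ 0.91447974,  0.27877564, -0.29327623],
       [-0.40413828,  0.59349016, -0.69601845],
       [-0.01997643,  0.75501892,  0.65539863]])}
panel [([232.0, 215.5], 0.68)]
row [([234.1, 217.2], 0.93)]
drawer_front [([246.3, 184.1], 0.63)]
catch [([236.6, 240.4], 0.82)]
{'clock': 0.5, 'joint_positions': array([ 6.88236190e+01,  2.75078502e+00,  5.68001325e+00,  9.29318867e+01,
       -6.20654673e-04,  8.26788580e+01]), 'joint_velocities': array([-0.06158996, -0.00478012,  0.05764459, -0.04979299,  0.01639539,
        0.01760974]), 'joint_efforts': array([-9.16668723e-04, -3.38210106e+01,  3.19779503e+01,  2.50728721e-03,
       -2.07173498e-04,  7.36863711e-06]), 'tcp_pos': array([125.71937606, 509.70706925, 250.27354881]), 'eef_rot': array([[-9.70903858e-01,  2.39469620e-01, -6.66051038e-06],
       [ 2.39469620e-01,  9.70903857e-01, -4.71797210e-05],
       [-4.83139467e-06, -4.74019631e-05, -9.99999999e-01]]), 'ft_force': array([ 0.03011878,  0.02102777, -0.86300185]), 'moment': array([0.00068565, 0.00234998, 0.00150405]), 'gripper_width': 85.60240658941284} 19.0
```

View pics/top0.png

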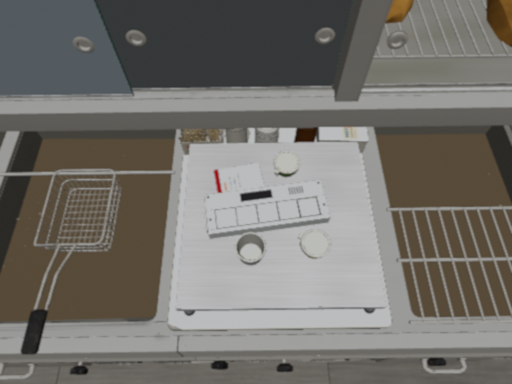

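View pics/side0.png

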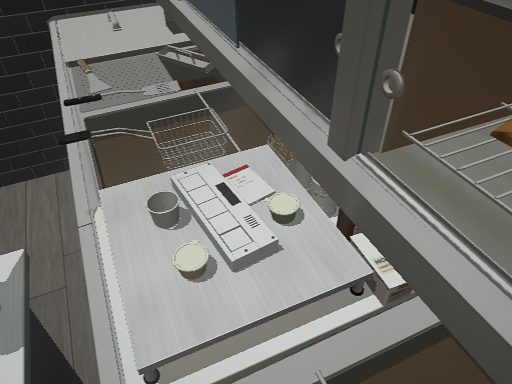

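The top view shows the timer around px (265,208), with plates running from (226,217) to (308,207). The side view shows the same row from (190,178) to (236,240).

```bash
cat > h.py <<'E'
import numpy as np
from station import camera_info
def ray(n,px,z):
    c=camera_info(n);f=192/np.tan(np.radians(c["fovy"]/2))
    d=np.array(c["attitude"])@np.array([(px[0]-c["cx"])/f,-(px[1]-c["cy"])/f,-1]);e=np.array(c["eye"])
    return e+d*(z-e[2])/d[2]
def proj(n,p):
    c=camera_info(n);f=192/np.tan(np.radians(c["fovy"]/2))
    q=np.array(c["attitude"]).T@(np.array(p)-c["eye"])
    return np.array([c["cx"]+f*q[0]/-q[2],c["cy"]-f*q[1]/-q[2]])
E
python3 - <<'E'
import cv2,numpy as np
from h import *
from station import *
a=cv2.imread("pics/top0.png")[175:245,195:340];b=cv2.imread("pics/side0.png")[155:270,165:285]
cv2.imwrite("pics/c1.png",cv2.resize(a,None,fx=5,fy=5,interpolation=cv2.INTER_CUBIC))
cv2.imwrite("pics/c2.png",cv2.resize(b,None,fx=5,fy=5,interpolation=cv2.INTER_CUBIC))
for n in("top","side"):
    read_camera(n)
    print(n,ray(n,search_frame(n,"row")[0]["centre"],106))
    for q in("tub_a","pot","salt","sauce","vinegar"):
        print(q,[(ray(n,d["centre"],110).round(),round(d["p"],2)) for d in search_frame(n,q)[:2]])
E
```

```text
top [564.27565286  -0.75145085 106.        ]
tub_a [(array([663., -60., 110.]), 0.96), (array([ 465., -106.,  110.]), 0.92)]
pot [(array([444.,  37., 110.]), 0.76), (array([563.,   2., 110.]), 0.51)]
salt [(array([742.,  -8., 110.]), 0.68)]
sauce [(array([754.,  59., 110.]), 0.65)]
vinegar [(array([ 750., -116.,  110.]), 0.82), (array([548., -98., 110.]), 0.26)]
side [573.37987622 -41.40406666 106.        ]
tub_a [(array([ 457., -112.,  110.]), 0.95), (array([665., -58., 110.]), 0.56)]
pot []
salt [(array([750., -77., 110.]), 0.75), (array([440.,  33., 110.]), 0.46)]
sauce [(array([742.,  -2., 110.]), 0.6)]
vinegar [(array([ 746., -163.,  110.]), 0.55)]
```

View pics/c1.png

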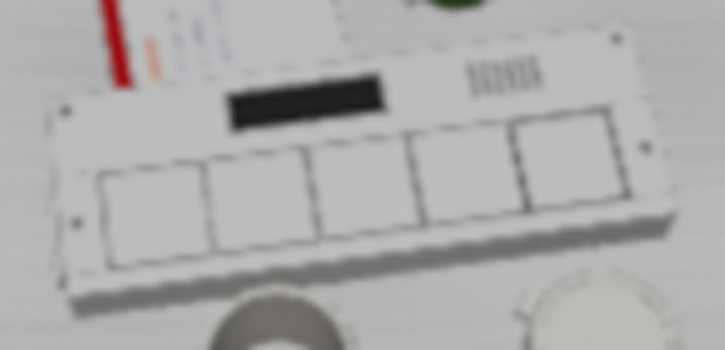

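View pics/c2.png

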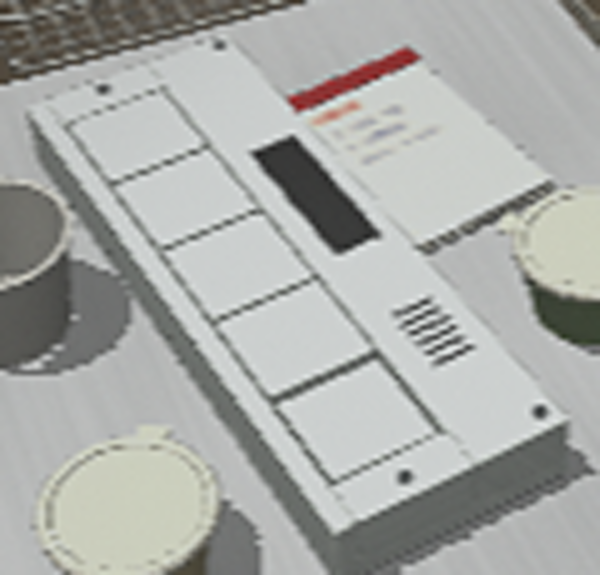

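Run:
```python
import numpy as np
from h import *
from scipy.optimize import least_squares
L=np.array([[23,119],[-23,119],[23,-119],[-23,-119],[23,-72.5],[-23,-72.5]])
T=np.array([(100,173),(110,268),(608,107),(628,198),(513,120),(528,212)])
S=np.array([(165,88),(66,127),(440,432),(333,482),(376,353),(276,399)])
px={"top":(T+.5)/5-.5+[195,175],"side":(S+.5)/5-.5+[165,155]}
def w(v,l,z): c,s=np.cos(v[2]),np.sin(v[2]);return [v[0]+c*l[0]-s*l[1],v[1]+s*l[0]+c*l[1],z]
def res(v,cs,z):return np.concatenate([proj(n,w(v,l,z))-p for n in cs for l,p in zip(L,px[n])])
for cs in(["top"],["side"],["top","side"]):
  for z in (106,):
    s=least_squares(res,[565,0,0.1],args=(cs,z),x_scale=[100,100,.1]);v=s.x
    print(cs,z,v[:2].round(1),np.degrees(v[2]).round(1),np.abs(s.fun).max().round(2))
    for y in(96,48,0,-48,-96):print(y,np.round(w(v,[0,y],z),1))
s=least_squares(lambda v:res(v,["top","side"],v[3]),[565,0,0.1,106],x_scale=[100,100,.1,50]);print(s.x,s.cost)
```

```text
['top'] 106 [536.7  -5.8] 7.4 0.66
96 [524.4  89.4 106. ]
48 [530.6  41.8 106. ]
0 [536.7  -5.8 106. ]
-48 [542.9 -53.4 106. ]
-96 [ 549. -101.  106.]
['side'] 106 [538.5  -5.5] 7.6 0.81
96 [525.9  89.7 106. ]
48 [532.2  42.1 106. ]
0 [538.5  -5.5 106. ]
-48 [544.8 -53.1 106. ]
-96 [ 551.1 -100.6  106. ]
['top', 'side'] 106 [537.8  -5.8] 7.5 1.14
96 [525.2  89.4 106. ]
48 [531.5  41.8 106. ]
0 [537.8  -5.8 106. ]
-48 [544.1 -53.3 106. ]
-96 [ 550.4 -100.9  106. ]
[ 5.37867728e+02 -5.66384048e+00  1.31326600e-01  1.05759545e+02] 2.5371242075062117
```

The crops show a visibly wider seam on the -y plate. Both cameras and the networks agree it is probably the catch, at about (550,-101). An overhead beam could get in the arm's way, so I'll locate it before moving.

Run:
```python
import cv2
a=cv2.imread("pics/side0.png")[0:240,140:400];cv2.imwrite("pics/c3.png",cv2.resize(a,None,fx=2.5,fy=2.5))
```

```text
(no output)
```

View pics/c3.png

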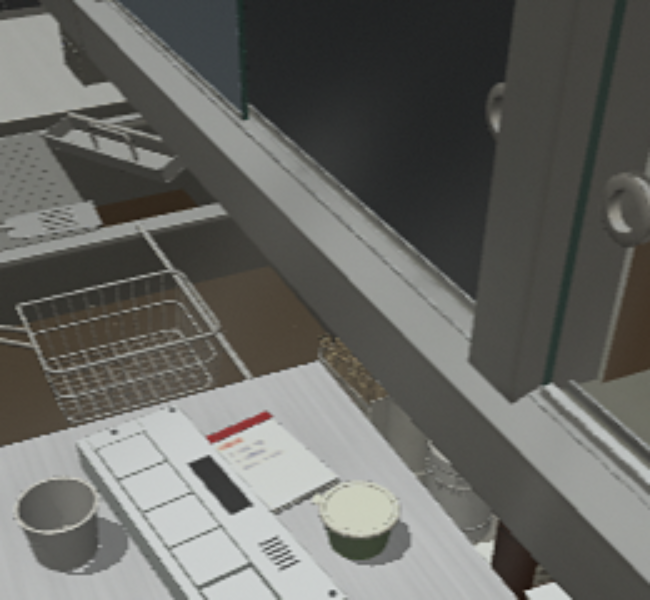

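Run:
```python
import numpy as np
from h import *
e=np.array(camera_info("side")["eye"])
def tri(t,s):
    # edge along world y: intersect in x-z
    c=np.array(camera_info("top")["eye"]);d=ray("top",t,100)-c
    for u in s:
        g=ray("side",(u[0]/2.5+140,u[1]/2.5),100)-e
        k=np.linalg.solve(np.array([[d[0],-g[0]],[d[2],-g[2]]]),[e[0]-c[0],e[2]-c[2]])
        print(t,(e+k[1]*g).round())
tri((250,123),[(200,180),(330,330),(500,540)])
tri((250,98),[(240,150),(330,240),(480,370)])
```

```text
(250, 123) [603.  72. 348.]
(250, 123) [ 585. -175.  371.]
(250, 123) [ 544. -383.  423.]
(250, 98) [ 383. -584.  660.]
(250, 98) [ 384. -577.  659.]
(250, 98) [ 373. -586.  672.]
```

Run:
```python
import numpy as np,cv2
from h import *
g=cv2.cvtColor(cv2.imread("pics/top0.png"),6)
for c in(60,150,200,420,480):print(c,g[86:134:2,c])
def nrm(n,a,b):
    e=np.array(camera_info(n)["eye"]);return np.cross(ray(n,a,100)-e,ray(n,b,100)-e),e
for a,b in(((20,128),(490,120)),((20,126),(490,122)),((20,124),(490,124))):
    n1,e1=nrm("top",a,b);n2,e2=nrm("side",(140+60/2.5,4),(140+500/2.5,540/2.5))
    for y in(150,0,-100,-200):
        A=np.array([n1[[0,2]],n2[[0,2]]]);print(a,b,y,np.linalg.solve(A,[n1@e1-n1[1]*y,n2@e2-n2[1]*y]).round())
```

```text
60 [ 89  88  88  89 108 131 149 145 155 155 156 155 156 150  93  93  92  93
  93  91  91  90  83  66]
150 [ 54 114 115 152 155 157 139 153 157 156 157 156 156 118  93  94  93  92
  91  91  91  89  70  66]
200 [ 63 114 123 148 155 157 146 155 156 156 157 156 151 100  93  93  94  94
  93  93  91  95  93  96]
420 [103 167 164 129 148 149 156 156 156 156 156 124  94  95  95  94  93  93
  93  93  78  67  67  68]
480 [126 170 140 145 156 155 155 155 155 155 152 105  96  95  94  94  93  93
  93  90  72  67  67  67]
(20, 128) (490, 120) 150 [634. 303.]
(20, 128) (490, 120) 0 [608. 338.]
(20, 128) (490, 120) -100 [591. 361.]
(20, 128) (490, 120) -200 [574. 384.]
(20, 126) (490, 122) 150 [627. 314.]
(20, 126) (490, 122) 0 [609. 336.]
(20, 126) (490, 122) -100 [597. 351.]
(20, 126) (490, 122) -200 [586. 365.]
(20, 124) (490, 124) 150 [620. 325.]
(20, 124) (490, 124) 0 [611. 334.]
(20, 124) (490, 124) -100 [604. 341.]
(20, 124) (490, 124) -200 [597. 347.]
```

```bash
python3 -m jog '[[[-3,-1.57,0],[0,0,0],0],[[-3,-1.57,0],[0,0,0],0],[[-3,-1.57,0],[0,0,0],0],[[-3,-1.57,0],[0,0,0],0],[[-3,-1.57,0],[0,0,0],0],[[-3,-1.57,0],[0,0,0],0],[[-3,-1.57,0],[0,0,0],0],[[-3,-1.57,0],[0,0,0],0]]' && python3 -m jog '[[[-1.81,-3.16,0.17],[0,0,0],0],[[-1.81,-3.16,0.17],[0,0,0],0],[[-1.81,-3.16,0.17],[0,0,0],0],[[-1.81,-3.16,0.17],[0,0,0],0],[[-1.81,-3.16,0.17],[0,0,0],0],[[-1.81,-3.16,0.17],[0,0,0],0],[[-1.81,-3.16,0.17],[0,0,0],0],[[-1.81,-3.16,0.17],[0,0,0],0],[[-1.81,-3.16,0.17],[0,0,0],0],[[-1.81,-3.16,0.17],[0,0,0],0],[[-1.81,-3.16,0.17],[0,0,0],0],[[-1.81,-3.16,0.17],[0,0,0],0]]'
```

```text
clock: 2.0
tcp_pos: [329.6, 329.3, 250.5]
eef_rot: [[-0.971, 0.239, 0.0], [0.239, 0.971, 0.0], [-0.0, 0.0, -1.0]]
ft_force: [0.1, 0.5, 1.1]
gripper_width: 0.1
clock: 3.2
tcp_pos: [449.0, -91.5, 230.0]
eef_rot: [[-0.971, 0.24, 0.001], [0.24, 0.971, -0.0], [-0.001, 0.0, -1.0]]
ft_force: [0.5, 0.3, 0.3]
gripper_width: -0.0
```

```bash
python3 -m jog '[[[0,0,0],[0,0,-0.125],0],[[0,0,0],[0,0,-0.125],0],[[0,0,0],[0,0,-0.125],0],[[0,0,0],[0,-0.12,0],0],[[0,0,0],[0,-0.12,0],0],[[0,0,0],[0,-0.11,0],0]]'
python3 - <<'E'
from station import *
import numpy as np,cv2
s=r.sense();R=s["eef_rot"];p=s["tcp_pos"]
# nose 19 mm ahead; want lowest tip corner region over plate: tip centre at plate centre
for h in(30,10,0):
    t=np.array([550.4,-100.9,104.5+h])-19*R[:,2]
    print(h,p.round(1),t.round(1),(R.T@(t-p)/10).round(2))
print(s["joint_positions"].round(1),(R.T@[0,0,-1]).round(3),r.nose_length)
cv2.imwrite("pics/s1.png",cv2.resize(read_camera("side")[:,:,::-1],None,fx=1.5,fy=1.5))
E
```

```text
clock: 3.8
tcp_pos: [449.2, -89.9, 230.4]
eef_rot: [[-0.929, -0.133, 0.344], [-0.125, 0.991, 0.046], [-0.347, -0.001, -0.938]]
ft_force: [-0.8, 0.1, 1.2]
gripper_width: -0.1
30 [449.2 -89.9 230.4] [ 543.9 -101.8  152.3] [-5.94 -2.44 10.53]
10 [449.2 -89.9 230.4] [ 543.9 -101.8  132.3] [-5.25 -2.43 12.4 ]
0 [449.2 -89.9 230.4] [ 543.9 -101.8  122.3] [-4.9  -2.43 13.34]
[-27.2 -27.5 -24.6  76.   11.4 -33.2] [0.347 0.001 0.938] 19.0
```

View pics/s1.png

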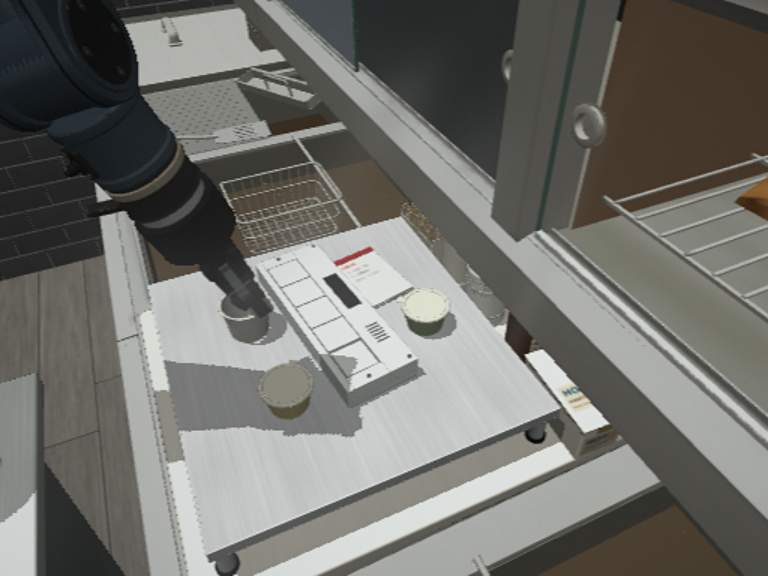

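The tool is tilted and clear of both beam and tubs. Next I go to 30 mm above the suspected plate.

```bash
python3 -m jog '[[[-1.5,-0.61,2.63],[0,0,0],0],[[-1.5,-0.61,2.63],[0,0,0],0],[[-1.5,-0.61,2.63],[0,0,0],0],[[-1.5,-0.61,2.63],[0,0,0],0],[[0,0,0],[0,0,0],0],[[0,0,0],[0,0,0],0]]'
python3 - <<'E'
from station import *
import numpy as np,cv2
from h import *
s=r.sense();R=s["eef_rot"];p=s["tcp_pos"];t=p+19*R[:,2];print(t,s["ft_force"],proj("top",t),proj("side",t))
a=read_camera("top")[150:270,180:340,::-1];b=read_camera("side")[130:280,140:300,::-1]
b=cv2.resize(b,None,fx=3,fy=3);a=cv2.resize(a,None,fx=2,fy=2)
a=cv2.copyMakeBorder(a,0,b.shape[0]-a.shape[0],0,0,0);cv2.imwrite("pics/s2.png",np.hstack([b,a]))
E
```

```text
clock: 4.45
tcp_pos: [543.2, -101.4, 150.7]
eef_rot: [[-0.932, -0.133, 0.337], [-0.125, 0.991, 0.046], [-0.34, 0.001, -0.94]]
ft_force: [0.4, -0.6, 0.4]
gripper_width: 0.1
[ 549.56366177 -100.53439675  132.78740283] [ 0.37174846 -0.59753266  0.36051913] [309.74707018 201.01766605] [234.40952532 228.07261065]
```

View pics/s2.png

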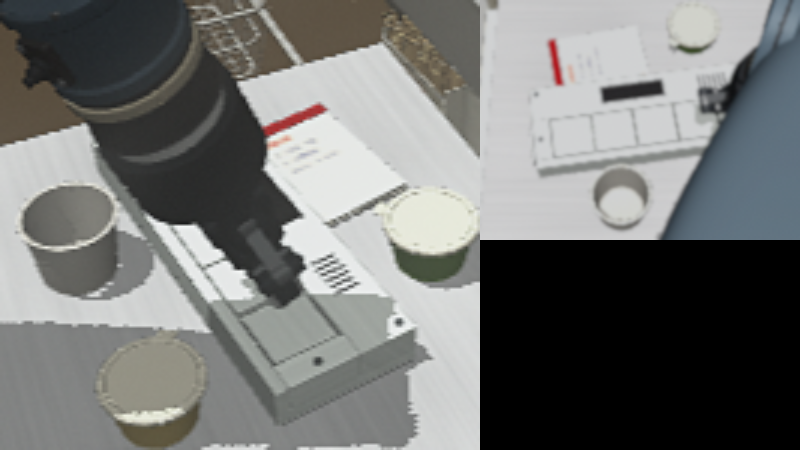

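The tip sits over the -y plate as projected, at side px (236,228). Now I descend and feel.

```bash
python3 -m jog '[[[0.34,0,0.94],[0,0,0],0],[[0.27,0,0.75],[0,0,0],0],[[0,0,0],[0,0,0],0],[[0,0,0],[0,0,0],0]]'
for i in 1; do python3 -m jog '[[[0.068,0,0.188],[0,0,0],0],[[0,0,0],[0,0,0],0]]'; python3 -m jog '[[[0.068,0,0.188],[0,0,0],0],[[0,0,0],[0,0,0],0]]';python3 -m jog '[[[0.068,0,0.188],[0,0,0],0],[[0,0,0],[0,0,0],0]]';python3 -m jog '[[[0.034,0,0.094],[0,0,0],0],[[0,0,0],[0,0,0],0]]'; done | grep -E "tcp|ft"
```

```text
clock: 4.95
tcp_pos: [543.1, -101.6, 133.2]
eef_rot: [[-0.931, -0.133, 0.339], [-0.124, 0.991, 0.046], [-0.342, 0.0, -0.94]]
ft_force: [-0.3, 0.9, 0.7]
gripper_width: 0.0
tcp_pos: [543.7, -101.8, 131.7]
ft_force: [0.6, -0.3, -0.5]
tcp_pos: [543.6, -101.7, 129.5]
ft_force: [0.1, -0.2, 0.1]
tcp_pos: [543.5, -101.7, 127.3]
ft_force: [0.7, -0.6, 0.6]
tcp_pos: [543.6, -101.7, 126.5]
ft_force: [0.1, -0.3, 0.0]
```

```bash
for i in 1; do python3 -m jog '[[[0.034,0,0.094],[0,0,0],0],[[0,0,0],[0,0,0],0]]'; python3 -m jog '[[[0.034,0,0.094],[0,0,0],0],[[0,0,0],[0,0,0],0]]';python3 -m jog '[[[0.034,0,0.094],[0,0,0],0],[[0,0,0],[0,0,0],0]]';python3 -m jog '[[[0.034,0,0.094],[0,0,0],0],[[0,0,0],[0,0,0],0]]'; done | grep -E "tcp|ft"
```

```text
tcp_pos: [543.6, -101.7, 125.5]
ft_force: [0.1, 0.0, 0.3]
tcp_pos: [543.8, -101.8, 124.9]
ft_force: [-0.7, -0.1, 1.5]
tcp_pos: [543.9, -101.8, 124.0]
ft_force: [0.3, 0.1, 2.8]
tcp_pos: [543.9, -101.8, 122.9]
ft_force: [0.1, 0.5, 1.2]
```

Contact came at z ≈ 125 and the plate gives at about 3 N, so this is the catch. I keep pressing to the stop.

```bash
for i in 1; do python3 -m jog '[[[0.068,0,0.188],[0,0,0],0],[[0,0,0],[0,0,0],0]]'; python3 -m jog '[[[0.068,0,0.188],[0,0,0],0],[[0,0,0],[0,0,0],0]]';python3 -m jog '[[[0.034,0,0.094],[0,0,0],0],[[0,0,0],[0,0,0],0]]';python3 -m jog '[[[0.034,0,0.094],[0,0,0],0],[[0,0,0],[0,0,0],0]]'; done | grep -E "tcp|ft"
```

```text
tcp_pos: [543.9, -101.8, 120.6]
ft_force: [-0.7, -1.4, 1.8]
tcp_pos: [543.8, -101.8, 118.5]
ft_force: [0.5, 0.9, 1.7]
tcp_pos: [543.9, -101.8, 118.0]
ft_force: [-0.5, 0.7, 3.0]
tcp_pos: [543.9, -101.8, 117.8]
ft_force: [-2.6, 0.4, 6.1]
```

```bash
for i in 1; do python3 -m jog '[[[0.034,0,0.094],[0,0,0],0],[[0,0,0],[0,0,0],0]]'; python3 -m jog '[[[0.034,0,0.094],[0,0,0],0],[[0,0,0],[0,0,0],0]]';python3 -m jog '[[[0.034,0,0.094],[0,0,0],0],[[0,0,0],[0,0,0],0]]'; done | grep -E "tcp|ft"
```

```text
tcp_pos: [544.0, -101.9, 117.7]
ft_force: [-5.6, 0.9, 10.9]
tcp_pos: [544.1, -101.9, 117.6]
ft_force: [-9.6, 1.5, 13.7]
tcp_pos: [544.1, -101.9, 117.5]
ft_force: [-11.4, 2.1, 18.3]
```

It is at the hard stop: 7.3 mm of travel, then the force climbs to 18 N. I retract straight up, back toward the start, and look.

```bash
python3 -m jog '[[[-0.17,0,-0.47],[0,0,0],0],[[-0.34,0,-0.94],[0,0,0],0],[[-0.68,0,-1.88],[0,0,0],0],[[-0.68,0,-1.88],[0,0,0],0],[[-0.68,0,-1.88],[0,0,0],0],[[0,0,-3],[0,0,0],0],[[0,0,-3],[0,0,0],0],[[2,0,-2],[0,0,0],0],[[3,0,0],[0,0,0],0],[[3,0,0],[0,0,0],0],[[3,0,0],[0,0,0],0],[[0,0,0],[0,0,0],0]]'
python3 - <<'E'
from station import *
import numpy as np,cv2
b=cv2.resize(read_camera("side")[120:290,130:310,::-1],None,fx=3.3,fy=3.3);cv2.imwrite("pics/s3.png",b)
a=cv2.resize(read_camera("top")[160:260,180:340,::-1],None,fx=4,fy=4);cv2.imwrite("pics/s4.png",a)
E
```

```text
clock: 9.15
tcp_pos: [410.7, -118.7, 223.1]
eef_rot: [[-0.933, -0.13, 0.335], [-0.122, 0.991, 0.047], [-0.338, 0.003, -0.941]]
ft_force: [0.4, 0.1, -0.2]
gripper_width: -0.2
```

View pics/s3.png

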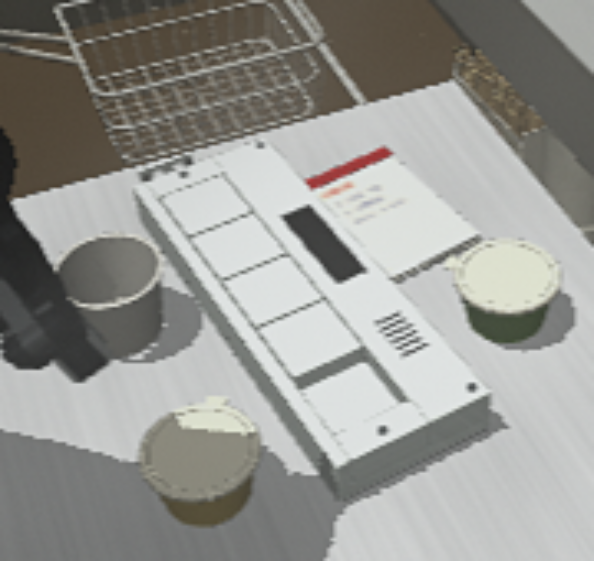

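View pics/s4.png

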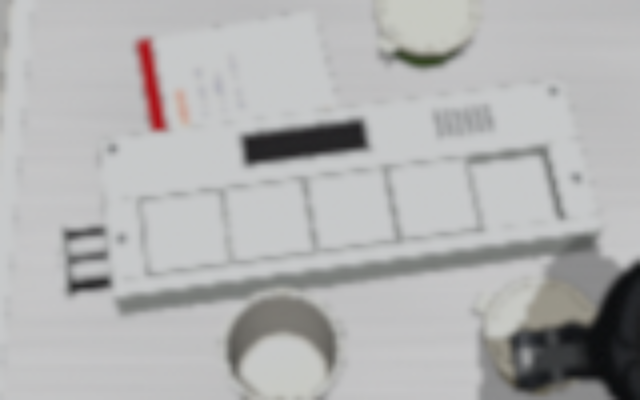

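The drawer projects from the +y end (top crop px 65–108, about 24 mm). The catch is sunk, nothing else has moved, and the arm is clear.

```bash
python3 -c "
from station import *
print(workorder.close_job())"
```

```text
the job is handed in; nothing more can be done
None
```

The catch is pressed fully in and the battery drawer has sprung out of the timer's +y end. I handed the job in at about 9 s.

- **Finding the catch:** Both cameras showed a wider seam round the plate at y = -96 mm, so I felt that plate first with shut, tilted fingertips. It gave at about 3 N, so I did not feel the other four plates.
- **Pressing it in:** The plate travelled about 7.3 mm to a hard stop, and I stopped pushing at about 18 N vertical. I then retracted clear; the wrist force reading was back near zero.
- **Last pictures:** The plate is sunk and the drawer is out by roughly 24 mm, estimated from pixels. The pot, the two tubs and the pad look where they were. The salt, vinegar and sauce at the back were not checked again, but the arm never went near them.

No check failed. The two cameras' plate positions differed by about 2 mm, within their stated accuracy.

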